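# Put the culture-run kit back in its places

### The arm

A 6-joint arm with a two-finger parallel gripper is mounted at the origin on the work surface. World frame = base frame: x ahead of the robot, y to its left, z up, the work surface at z = 0. Lengths are in m, angles in rad, forces in N, time in s.
With the tool pointing down it reaches from about 0.325 to 0.9 m from the base axis. Payload 6.1 kg.
Tool frame: the origin (TCP) lies on the mounting face of the last link; the fingertips stand 173 mm ahead of it and the grasp point (between the pads) lies 155 mm ahead of it (env.grasp_offset is the distance from the TCP to the grasp point, in m); z points along the fingers, y is the line along which they close (so a half turn about z gives the same grasp; the last joint's range is limited). The gripper opens to 85 mm and grips with 20 to 120 N. Pads are 22 mm wide; open, the fingers measure 114 mm over their backs; the gripper's body (76 mm by 85 mm) begins 54 mm behind the grasp point. The pads swing forward as they close: fully open they stand 13 mm farther back than shut.
Start: joints at [1.133, 0.22, 1.526, -0, 1.395, -0.126], TCP at [0.192, 0.595, 0.405] pointing down, gripper open.
Joint ranges: [-2.98, 2.98], [-0.91, 2.08], [0.09, 2.57], [-1.24, 4.39], [0.2, 2.65], [-2.68, 2.68]. Speed limits (rad/s): [2.57, 2.57, 3.01, 3.14, 3.14, 3.14].

### API

Orientations are given as a rotation vector (axis times angle).
In Python, from station import env, cams, job gives the robot as it stands. The module is installed in compiled form; this text tells all that it offers.
- The arm moves only by the tool step_arm, never from a script. Its argument "rows" is one flat list of numbers, 5 for each row, row after row: the shift along the world's x, y, z in units of 25 mm (1.0 is 25 mm), then the turn about the world's z in rad, then the opening, from 0 (shut) to 1 (fully open). A call has 1 to 20 rows; each row shifts and turns the commanded pose from where the row before left it; what a row does not reach is not made up. A row lasts 1/10 s, in which the tool goes at most 50 mm and 8.59 degrees, less where a joint would pass 70% of its speed; a pose out of reach is approached as far as the arm can. A call is refused whole if a number of a shift passes 1 or a number of a turn 0.15, either way. A call with a gripper value outside its range is refused whole. The fingers move at their own pace and stop on an object; the grip force is fixed at half the most. Time passes only in rows, so rows that do not move let the fingers close. It gives the time, the measured TCP pose, the force, the opening and the grip force at its end, in the units of the state.
- env.observe(): the state, without advancing time (a new reading comes with each control period).
- cams.grab_frame(name): name is "scene" or "side" or "wrist"; returns the picture (420x560x3 uint8, red, green, blue); there is no depth.
- cams.camera_params(name): a dict with "K" (3x3 intrinsics, pixels), "D" ([k1, k2, p1, p2, k3] as OpenCV has them; the pictures are not rectified), "xyz" and "rotation" of the camera in the world. Camera axes: x right, y down, z forward; pixel columns grow to the right and rows downward; lengths in m; the calibration is good to about 2 mm. A picture is of the moment at which its call begins: read the wrist's pose just before it. camera_params takes no time and is no camera call; for the wrist camera it gives the pose at the moment of the call.
- job.hand_in(): hands the job in; it is judged then, once.
Trained networks look in the newest picture that a camera, given by its name, has taken for a name from the list of things; names that differ only in an ending like _2 or _b are one class to them, and where a whole thing is asked for, a point or a joint stands for the part that bears it (a point fixed in the world has none). Each returns a list of dicts, best first, with "confidence" (0 to 1); they miss things now and then, are a little off and sometimes report something else, mostly with a low value. They report only what shows in the picture. A call takes as long as a camera call.
- cams.regions_of(camera, label): "region" (420x560 bool, what is visible of it) and "bbox" ([left, top, right, bottom] in pixels, round what is visible of it).
The state is a dict: "clock": time; "qpos": joint angles; "joint_velocities": joint speeds; "effort": joint torques, N m; "tcp_pos": TCP position; "eef_rot": TCP orientation; "ft_force": force on the tool from outside, world axes, zero at the start; "ft_torque": the same for the moment, N m; "opening": finger opening in m; "grasp_force": force on a finger pad.
Only numpy, scipy, OpenCV 4.12 (cv2) and the standard library are available. Lean on these libraries where they do the work, as an engineer would, in place of code of your own. Each camera call takes 0.05 s, during which the arm holds its last target. There are 200 camera calls.

### The job

Put the culture kit away: set the large vessel, the small vessel and the cuvette block each flat down inside the steel tray that matches its shape and size, and slide the bare end of the record plate under the sprung clip of the clipboard, straight and fully home against the clip's block. Keep everything upright, set things down rather than dropping them, and leave the sample pot and the syringe where they are.

Things in the scene. Friction and masses are not known exactly. Their poses are not given: they have to be found in the camera images.
- large_vessel: loose larger culture vessel: a plain upright grey drum, 62 mm in diameter and 36 mm high (0.08 to 0.17 kg), white lid with two small white ports that stand up to 10 mm above it. Belongs in large_nest. Origin: centre of the underside, z up. Grip it across its diameter, any yaw.
- small_vessel: loose smaller culture vessel: like the large one but 44 mm in diameter, 36 mm high, ports 10 mm high. Belongs in small_nest. Origin: centre of the underside, z up. Grip it across its diameter, any yaw.
- cuvette_block: loose grey rectangular block, 60 mm (x) by 28 mm (y) and 36 mm high, with a row of four white caps 7 mm high along its top. Belongs in oblong_nest, either way round. Origin: centre of the underside, z up. Grip it across y (28 mm).
- record_plate: loose stiff white plate, 110 (x) by 56 (y) by 4 mm, with an upright grey grip rib near its rear end: 12 mm thick in x, 40 mm long in y, centred at x = -42 mm, top 26 mm above the underside. Its bare +x end goes under the clip; home when its origin is at the clipboard's x = +1 mm. Origin: centre of the underside, z up. Grip the rib across its 12 mm, fingertips just above the plate.
- large_nest: fixed round steel tray, lined dark, the larger of two: recess 78 mm across, outer diameter 88 mm, floor 3 mm and rim top 9 mm above the table. Origin: centre of the underside, z up.
- small_nest: fixed round steel tray, lined dark, the smaller of two: recess 58 mm across, outer diameter 68 mm, floor 3 mm and rim top 9 mm above the table. Origin: centre of the underside, z up.
- oblong_nest: fixed rectangular steel tray, lined dark: recess 76 mm (x) by 44 mm (y), outer 86 by 54 mm, floor 3 mm and rim top 9 mm above the table. Origin: centre of the underside, z up.
- clipboard: fixed brown board, 150 (x) by 90 mm, 6 mm thick; origin centre of underside, z up. Steel clip 64 mm wide at its far (+x) end: stop block's front at x = 56 mm (20 mm tall), flap with nose at x = 34, 1 mm over the board, and lip rising 22 deg to x = 16, 8 mm over it. A plate slid in +x, underside 0 to 2 mm over the board, lifts the flap with its edge (spring 2 to 4 N, push under 10 N).
- sample_pot: bystander: small upright clear pot with a yellow screw cap, 36 mm in diameter and 60 mm high, loose. Leave it alone. Origin: centre of the underside.
- syringe: bystander: white syringe lying on the table, about 120 mm long (along its x, from -53 to +65 mm), barrel 16 mm thick, flange 30 mm wide, loose. Leave it alone. Origin: under the middle of the barrel.

How it is judged:
By the outcome, as a careful person would: the job done as asked, in the order asked, and still so for the second after the job is handed in, with the robot touching nothing.
It also fails if it takes over 96 s, if anything falls off the work surface, if the arm or the gripper's body presses on something with over 40 N, if the wrist force passes 120 N, or if a joint passes its speed limit or range.

## Working session

There is one attempt and no reset: what is moved stays moved. The work goes in short steps, Python scripts to look and compute and a tool call to move; the robot and the scene stay as the last step left them, time stands still between calls to the robot, and variables do not carry over. Pictures are saved under pics/ and viewed, at most 14 in all, crops included, and the job is handed in when it is done.

Besides the shell and the picture viewer there is one more tool, called after "Request:" as name(argument=value, ...), one argument or row to a line, values as JSON. step_arm: Moves the arm, as the interface text tells. Its arguments: {"type":"object","properties":{"rows":{"type":"array"}},"required":["rows"]}

```bash
mkdir -p pics
cat > h.py <<'E'
import numpy as np, cv2
from station import env, cams, job
def save(cam,fn):
    im=cams.grab_frame(cam); cv2.imwrite('pics/'+fn,im[:,:,::-1]); return im
def rotm(p):
    r=np.array(p['rotation'],float)
    return r if r.shape==(3,3) else cv2.Rodrigues(r)[0]
def back(p,uv,z):
    uv=np.array(uv,float).reshape(-1,1,2)
    n=cv2.undistortPoints(uv,np.array(p['K']),np.array(p['D'])).reshape(-1,2)
    d=np.c_[n,np.ones(len(n))]@rotm(p).T; c=np.array(p['xyz'])
    return c+d*((z-c[2])/d[:,2])[:,None]
def proj(p,X):
    R=rotm(p); X=np.array(X,float).reshape(-1,3)
    return cv2.projectPoints(X,cv2.Rodrigues(R.T)[0],-R.T@np.array(p['xyz']),np.array(p['K']),np.array(p['D']))[0].reshape(-1,2)
names="large_vessel small_vessel cuvette_block record_plate large_nest small_nest oblong_nest clipboard sample_pot syringe".split()
E
python3 - <<'E'
from h import *
s=env.observe();print(s['tcp_pos'],s['eef_rot'],env.grasp_offset)
a=save('scene','a.png');b=save('side','b.png');w=save('wrist','w.png')
for c in ['scene','side','wrist']:
    p=cams.camera_params(c);print(c,p['xyz'],rotm(p).round(2).tolist())
for c in ['scene','side','wrist']:
  for n in names:
    for r in cams.regions_of(c,n)[:2]:
        print(c,n,round(r['confidence'],2),np.round(r['bbox']))
E
```

```text
[0.19162794 0.5946222  0.40360452] [-4.87672514e-01 -3.10296944e+00  2.89336839e-03] 0.1547
scene [1.0629302  0.46219931 0.62999214] [[-0.65, 0.5, -0.57], [0.76, 0.4, -0.51], [-0.02, -0.77, -0.64]]
side [ 0.1593089  -0.85842734  0.58781306] [[0.92, -0.18, 0.34], [-0.38, -0.46, 0.8], [0.01, -0.87, -0.5]]
wrist [0.12609217 0.61610338 0.37387082] [[0.31, 0.92, 0.26], [0.95, -0.3, -0.08], [-0.0, 0.27, -0.96]]
scene large_vessel 0.85 [311. 206. 336. 230.]
scene small_vessel 0.47 [222. 137. 241. 158.]
scene cuvette_block 0.69 [249. 176. 276. 196.]
scene record_plate 0.65 [394. 216. 442. 248.]
scene large_nest 0.73 [181. 198. 219. 224.]
scene large_nest 0.41 [247. 208. 263. 234.]
scene small_nest 0.47 [171. 149. 193. 161.]
scene oblong_nest 0.91 [276. 254. 325. 292.]
scene clipboard 0.67 [420. 269. 484. 342.]
scene sample_pot 0.92 [249. 209. 266. 237.]
scene syringe 0.81 [354. 242. 374. 286.]
scene syringe 0.72 [248. 176. 274. 195.]
side large_vessel 0.92 [244. 196. 264. 217.]
side small_vessel 0.67 [262. 288. 284. 317.]
side record_plate 0.65 [182. 177. 215. 192.]
side record_plate 0.42 [334. 328. 370. 354.]
side large_nest 0.96 [337. 234. 371. 262.]
side small_nest 0.57 [334. 324. 369. 354.]
side oblong_nest 0.69 [279. 185. 313. 204.]
side clipboard 0.76 [204. 154. 250. 172.]
side sample_pot 0.79 [297. 197. 314. 222.]
side syringe 0.54 [244. 176. 266. 192.]
wrist large_vessel 0.37 [ 86. 382. 101. 395.]
wrist record_plate 0.51 [ 87. 381.  97. 396.]
```

View pics/a.png

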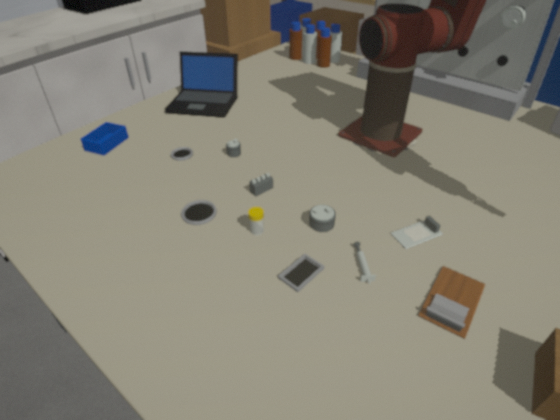

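View pics/b.png

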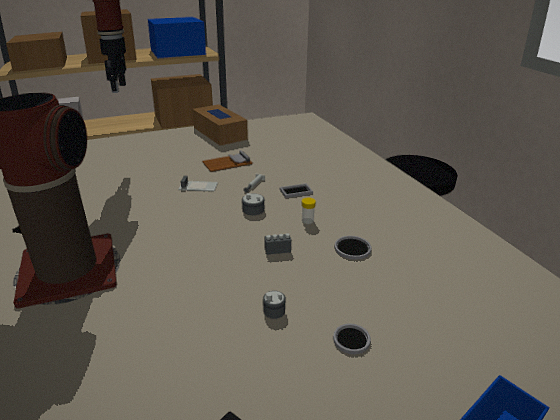

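Run:
```python
from h import *
H=dict(large_vessel=.018,small_vessel=.018,cuvette_block=.018,record_plate=.004,large_nest=.005,small_nest=.005,oblong_nest=.005,clipboard=.006,sample_pot=.03,syringe=.008)
for c in ['scene','side']:
  p=cams.camera_params(c)
  for n in names:
    for r in cams.regions_of(c,n)[:1]:
        v,u=np.nonzero(r['region'])
        X=back(p,np.c_[u,v],H[n]); m=X.mean(0)[:2]
        (cx,cy),wh,a=cv2.minAreaRect((X[:,:2]*1000).astype(np.float32))
        print(c,n,round(r['confidence'],2),m.round(3),'rect',round(cx),round(cy),np.round(wh),round(a))
```

```text
scene large_vessel 0.85 [0.476 0.1  ] rect 474 100 [93. 63.] 36
scene small_vessel 0.47 [ 0.385 -0.286] rect 382 -288 [105.  46.] 46
scene cuvette_block 0.69 [ 0.468 -0.1  ] rect 465 -99 [66. 93.] 81
scene record_plate 0.65 [0.363 0.295] rect 361 297 [ 67. 134.] 70
scene large_nest 0.73 [ 0.638 -0.159] rect 636 -160 [88. 83.] 51
scene small_nest 0.47 [ 0.489 -0.409] rect 490 -409 [74. 69.] 38
scene oblong_nest 0.91 [0.63  0.155] rect 629 154 [60. 92.] 86
scene clipboard 0.67 [0.504 0.431] rect 500 429 [151.  90.] 5
scene sample_pot 0.92 [ 0.591 -0.006] rect 591 -7 [97. 36.] 43
scene syringe 0.81 [0.532 0.247] rect 523 244 [120.  30.] 40
side large_vessel 0.92 [0.476 0.096] rect 475 99 [116.  61.] 70
side small_vessel 0.67 [ 0.386 -0.289] rect 385 -289 [78. 45.] 67
side record_plate 0.65 [0.364 0.288] rect 369 298 [ 87. 116.] 62
side large_nest 0.96 [ 0.635 -0.164] rect 636 -162 [95. 86.] 68
side small_nest 0.57 [ 0.488 -0.414] rect 489 -413 [70. 67.] 67
side oblong_nest 0.69 [0.627 0.151] rect 628 152 [77. 98.] 87
side clipboard 0.76 [0.501 0.42 ] rect 500 422 [155. 119.] 7
side sample_pot 0.79 [ 0.592 -0.005] rect 591 -4 [135.  34.] 61
side syringe 0.54 [0.531 0.24 ] rect 530 233 [127.  37.] 49
```

The pictures show the large vessel at scene (322,218), the small one at (233,148), the block at (262,185), the trays at (199,212), (182,154) and (301,272), the plate at (418,232) and the board at (453,300). The two cameras agree to about 3 mm, which is enough to start.

Request:
step_arm(
  rows=[0.57,-0.99,-0.2,-0.045,1,0.57,-0.99,-0.2,-0.045,1,0.57,-0.99,-0.2,-0.045,1,0.57,-0.99,-0.2,-0.045,1,0.57,-0.99,-0.2,-0.045,1,0.57,-0.99,-0.2,-0.045,1,0.57,-0.99,-0.2,-0.045,1,0.57,-0.99,-0.2,-0.045,1,0.57,-0.99,-0.2,-0.045,1,0.57,-0.99,-0.2,-0.045,1,0.57,-0.99,-0.2,-0.045,1,0.57,-0.99,-0.2,-0.045,1,0.57,-0.99,-0.2,-0.045,1,0.57,-0.99,-0.2,-0.045,1,0.57,-0.99,-0.2,-0.045,1,0.57,-0.99,-0.2,-0.045,1,0.57,-0.99,-0.2,-0.045,1,0.57,-0.99,-0.2,-0.045,1,0.57,-0.99,-0.2,-0.045,1,0.57,-0.99,-0.2,-0.045,1],
)

```text
clock: 4.65
tcp_pos: [0.4772, 0.0988, 0.3047]
eef_rot: [1.791, 2.58, 0.001]
ft_force: [0.1, -0.2, -0.8]
opening: 0.0855
grasp_force: 0.0
```

```bash
cat >> h.py <<'E'
def look(cam,n,z,top=1):
    p=cams.camera_params(cam); cams.grab_frame(cam)
    for r in cams.regions_of(cam,n)[:top]:
        m=r['region'].astype(np.uint8)
        c=max(cv2.findContours(m,cv2.RETR_EXTERNAL,cv2.CHAIN_APPROX_NONE)[0],key=cv2.contourArea).reshape(-1,2)
        X=(back(p,c,z)[:,:2]*1000).astype(np.float32)
        (cx,cy),wh,a=cv2.minAreaRect(X); e,rad=cv2.minEnclosingCircle(X)
        print(cam,n,round(r['confidence'],2),'bbox',np.round(r['bbox']),'rect',round(cx,1),round(cy,1),np.round(wh,1),round(a,1),'circ',np.round(e,1),round(rad,1))
def st():
    s=env.observe(); print('t',round(s['clock'],2),'tcp',np.round(s['tcp_pos'],4),'yaw y-axis deg',round(float(np.degrees(np.arctan2(*cv2.Rodrigues(np.array(s['eef_rot']))[0][[1,0],1]))),2),'open',round(s['opening'],4),'F',np.round(s['ft_force'],1),'grip',np.round(s['grasp_force'],1),'q',np.round(s['qpos'],2))
E
python3 - <<'E'
from h import *
st(); save('wrist','w1.png')
for n in ['large_vessel','cuvette_block']: look('wrist',n,.036)
E
```

```text
t 4.65 tcp [0.4772 0.0988 0.3047] yaw y-axis deg 20.46 open 0.0855 F [ 0.1 -0.2 -0.8] grip 0.0 q [ 0.04 -0.01  1.98  0.    1.18 -0.32]
wrist large_vessel 0.95 bbox [235. 158. 314. 242.] rect 476.1 100.4 [59.8 63.6] 47.6 circ [476.3 101.4] 32.5
wrist cuvette_block 0.55 bbox [177. 352. 201. 369.] rect 454.3 -56.7 [15.5 20. ] 50.9 circ [454.8 -56.5] 11.5
```

Request:
step_arm(
  rows=[-0.04,0.07,-1,0,1,0,0,-1,0,1,0,0,-1,0,1,0,0,-1,0,1,0,0,-0.7,0,1,0,0,-0.3,0,1,0,0,0,0,0,0,0,0,0,0,0,0,0,0,0,0,0,0,0,0,0,0,0,0,0,0,0,0,0,0],
)

```text
clock: 6.1
tcp_pos: [0.4765, 0.1018, 0.181]
eef_rot: [1.788, 2.581, 0.003]
ft_force: [-0.9, 1.4, 6.6]
opening: 0.0605
grasp_force: 65.5
```

```bash
python3 -c "
from h import *
st(); p=cams.camera_params('side')
a=cams.grab_frame('side')[140:260,200:360];b=cams.grab_frame('wrist')
cv2.imwrite('pics/c.png',cv2.hconcat([cv2.resize(a,(533,400),interpolation=cv2.INTER_CUBIC),cv2.resize(b,(267,400))])[:,:,::-1])"
```

```text
t 6.1 tcp [0.4765 0.1018 0.181 ] yaw y-axis deg 20.56 open 0.0605 F [-0.9  1.4  6.6] grip 65.5 q [ 0.05  0.19  2.03  0.    0.92 -0.31]
```

View pics/c.png

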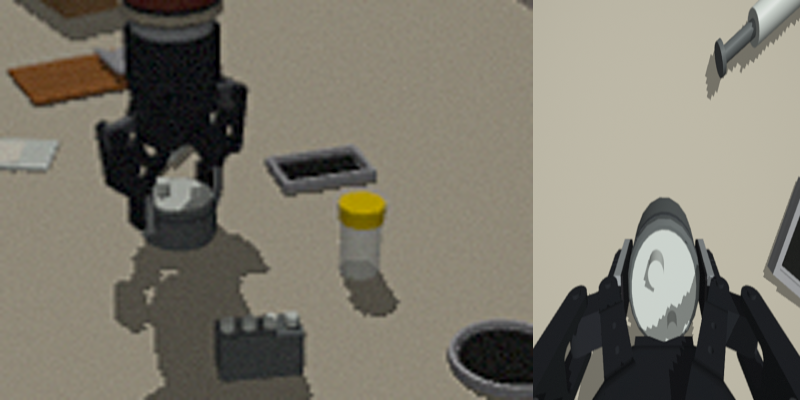

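The vessel is held centrally in the pads (composite, about (180,212)). Next I lift it above pot height and carry it to the large tray.

Request:
step_arm(
  rows=[0,0,1,0,0,0,0,1,0,0,0,0,1,0,0,0,0,1,0,0,0.58,-0.95,0,0,0,0.58,-0.95,0,0,0,0.58,-0.95,0,0,0,0.58,-0.95,0,0,0,0.58,-0.95,0,0,0,0.58,-0.95,0,0,0,0.58,-0.95,0,0,0,0.58,-0.95,0,0,0,0.58,-0.95,0,0,0,0.58,-0.95,0,0,0,0.58,-0.95,0,0,0,0,0,0,0,0],
)

```text
clock: 7.8
tcp_pos: [0.6361, -0.1627, 0.2797]
eef_rot: [1.792, 2.578, -0.001]
ft_force: [-0.5, -0.6, -1.0]
opening: 0.0602
grasp_force: 65.6
```

```bash
python3 -c "
from h import *
st(); look('wrist','large_vessel',.136);look('wrist','large_nest',.009);look('scene','large_nest',.009);look('side','large_nest',.009)"
```

```text
t 7.8 tcp [ 0.6361 -0.1627  0.2797] yaw y-axis deg 20.41 open 0.0602 F [-0.5 -0.6 -1. ] grip 65.6 q [-0.37  0.4   1.54 -0.    1.19 -0.73]
wrist large_vessel 0.87 bbox [198. 208. 349. 360.] rect 635.3 -159.2 [59.2 65.9] 20.4 circ [ 635.8 -159.7] 34.0
scene large_nest 0.68 bbox [184. 199. 218. 226.] rect 637.2 -158.9 [93.4 82.7] 46.9 circ [ 635.6 -155.8] 49.9
side large_nest 0.67 bbox [335. 234. 375. 259.] rect 634.0 -167.1 [93.9 89.3] 68.1 circ [ 635.  -168.6] 50.2
```

Request:
step_arm(
  rows=[0.02,0.04,-1,0,0,0,0,-1,0,0,0,0,-1,0,0,0,0,-0.5,0,0,0,0,-0.2,0,0,0,0,-0.07,0,0,0,0,-0.05,0,0,0,0,0,0,0],
)

```text
clock: 9.0
tcp_pos: [0.6363, -0.1588, 0.1855]
eef_rot: [1.788, 2.581, 0.001]
ft_force: [0.1, -0.1, -1.1]
opening: 0.0599
grasp_force: 65.6
```

Request:
step_arm(
  rows=[0,-0.08,0,0,0,0,0,-0.04,0,0,0,0,-0.04,0,0,0,0,0,0,0],
)

```text
clock: 9.4
tcp_pos: [0.6362, -0.1611, 0.184]
eef_rot: [1.788, 2.581, -0.0]
ft_force: [-3.0, 0.9, 8.1]
opening: 0.0601
grasp_force: 66.5
```

```bash
python3 -c "
from h import *
st(); look('scene','large_vessel',.018)
a=cams.grab_frame('side')[200:290,300:420];b=cams.grab_frame('scene')[170:260,140:260]
cv2.imwrite('pics/d.png',cv2.hconcat([cv2.resize(x,(400,300),interpolation=cv2.INTER_CUBIC) for x in (a,b)])[:,:,::-1])"
```

```text
t 9.4 tcp [ 0.6362 -0.1611  0.184 ] yaw y-axis deg 20.57 open 0.0601 F [-3.   0.9  8.1] grip 66.5 q [-0.37  0.52  1.58 -0.    1.04 -0.73]
scene large_vessel 0.64 bbox [189. 195. 212. 218.] rect 627.8 -157.7 [96.7 46.1] 39.8 circ [ 629.5 -161.3] 49.4
```

View pics/d.png

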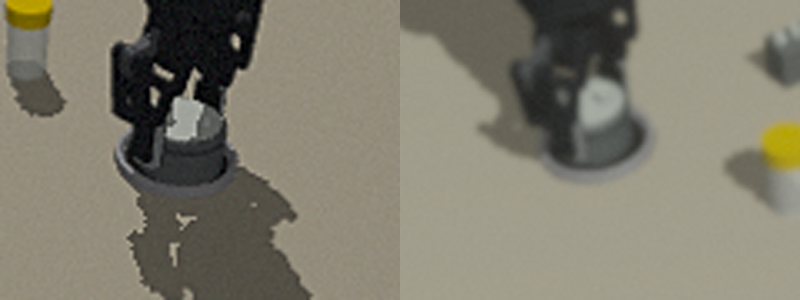

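The vessel sits inside the rim in both views (left (190,140), right (600,115)), with 8 N of contact. I release and retreat upward.

Request:
step_arm(
  rows=[0,0,0,0,1,0,0,0,0,1,0,0,0,0,1,0,0,0.1,0,1,0,0,0.5,0,1,0,0,1,0,1,0,0,1,0,1,0,0,1,0,1,0,0,1,0,1,-1,-0.5,0,0,1,-1,-0.5,0,0,1,-1,-0.5,0,0,1,-1,-0.5,0,0,1,-1,-0.5,0,0,1,-1,-0.5,0,0,1,-1,-0.5,0,0,1,-1,-0.5,0,0,1,-1,-0.5,0,0,1,-1,-0.5,0,0,1,0,0,0,0,1],
)

```text
clock: 11.6
tcp_pos: [0.3839, -0.2867, 0.2981]
eef_rot: [1.792, 2.58, -0.002]
ft_force: [1.0, -0.6, -0.5]
opening: 0.0854
grasp_force: 0.0
```

```bash
python3 -c "
from h import *
st(); look('wrist','small_vessel',.036)
for c in ['scene','side']: look(c,'large_vessel',.02); look(c,'large_nest',.007)
for c in ['scene','side','wrist']: look(c,'small_nest',.009)"
```

```text
t 11.6 tcp [ 0.3839 -0.2867  0.2981] yaw y-axis deg 20.42 open 0.0854 F [ 1.  -0.6 -0.5] grip 0.0 q [-0.81 -0.02  2.   -0.    1.17 -1.16]
wrist small_vessel 0.59 bbox [248. 177. 309. 239.] rect 384.5 -285.0 [43.1 47.9] 44.8 circ [ 384.6 -284.9] 24.6
scene large_vessel 0.79 bbox [181. 193. 212. 220.] rect 636.9 -166.2 [101.4  63.7] 56.4 circ [ 634.  -164.3] 51.2
scene large_nest 0.74 bbox [181. 203. 219. 227.] rect 644.7 -150.4 [73.1 84.6] 52.8 circ [ 641.8 -156.5] 46.7
side large_vessel 0.79 bbox [344. 234. 370. 259.] rect 640.8 -164.8 [107.8  65.1] 60.7 circ [ 636.5 -162.4] 55.2
side large_nest 0.76 bbox [335. 240. 372. 260.] rect 626.5 -174.7 [72.4 87.7] 47.4 circ [ 632.8 -167.2] 46.7
scene small_nest 0.72 bbox [168. 147. 193. 159.] rect 491.0 -404.1 [67.9 61.7] 37.9 circ [ 490. -403.] 37.9
side small_nest 0.75 bbox [334. 323. 370. 355.] rect 487.0 -416.2 [70.2 65. ] 61.7 circ [ 485.  -415.4] 35.7
wrist small_nest 0.87 bbox [300. 324. 367. 370.] rect 486.6 -394.1 [69.1 42.7] 4.9 circ [ 487.7 -405.6] 34.8
```

Request:
step_arm(
  rows=[0.02,0,-1,0,1,0,0,-1,0,1,0,0,-1,0,1,0,0,-1,0,1,0,0,-0.4,0,1,0,0,-0.24,0,1,0,0,0,0,0,0,0,0,0,0,0,0,0,0,0,0,0,0,0,0,0,0,0,0,0,0,0,0,0,0,0,0,0,0,0],
)

```text
clock: 13.7
tcp_pos: [0.3869, -0.2863, 0.1827]
eef_rot: [1.787, 2.58, -0.001]
ft_force: [-0.0, 1.3, 5.9]
opening: 0.0426
grasp_force: 61.3
```

Request:
step_arm(
  rows=[0,0,1,0,0,0,0,1,0,0,0,0,0.5,0,0,0.68,-0.83,0,0,0,0.68,-0.83,0,0,0,0.68,-0.83,0,0,0,0.68,-0.83,0,0,0,0.68,-0.83,0,0,0,0.66,-0.8,0,0,0,0,0,0,0,0,0,0,0,0,0],
)

```text
clock: 14.8
tcp_pos: [0.4875, -0.4092, 0.2429]
eef_rot: [-1.789, -2.581, -0.001]
ft_force: [0.5, -0.4, -0.9]
opening: 0.0421
grasp_force: 60.9
```

```bash
python3 -c "
from h import *
st(); look('wrist','small_vessel',.098);look('wrist','small_nest',.009);look('side','small_nest',.009)
a=cams.grab_frame('side')[280:385,280:420];b=cams.grab_frame('scene')[110:200,120:240]
cv2.imwrite('pics/e.png',cv2.hconcat([cv2.resize(x,(400,300),interpolation=cv2.INTER_CUBIC) for x in (a,b)])[:,:,::-1])"
```

```text
t 14.8 tcp [ 0.4875 -0.4092  0.2429] yaw y-axis deg 20.56 open 0.0421 F [ 0.5 -0.4 -0.9] grip 60.9 q [-0.82  0.4   1.62  0.    1.12 -1.18]
wrist small_vessel 0.82 bbox [224. 219. 329. 336.] rect 485.4 -403.1 [41.2 51.7] 20.5 circ [ 485.3 -403.2] 26.1
wrist small_nest 0.73 bbox [231. 174. 329. 251.] rect 486.4 -399.7 [68.  49.5] 17.7 circ [ 489.  -408.3] 34.3
side small_nest 0.72 bbox [334. 322. 370. 355.] rect 485.6 -415.5 [69.  65.9] 67.2 circ [ 486.3 -415.7] 36.2
```

View pics/e.png

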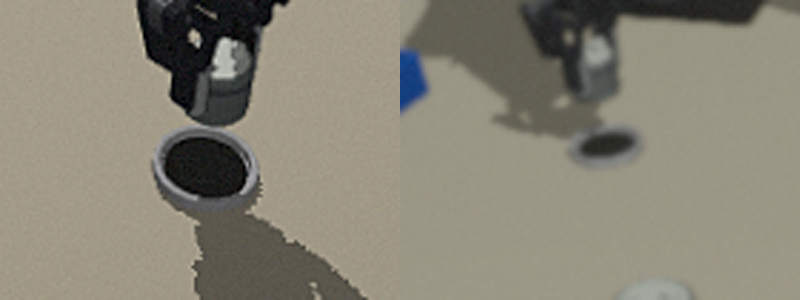

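The vessel hangs above the small tray: tray at left (205,165), vessel at (225,85). I lower it.

Request:
step_arm(
  rows=[0.03,-0.03,-1,0,0,0,0,-0.8,0,0,0,0,-0.35,0,0,0,0,-0.05,0,0,0,0,-0.04,0,0,0,0,-0.04,0,0,0,0,0,0,0],
)

```text
clock: 15.9
tcp_pos: [0.4888, -0.4105, 0.1878]
eef_rot: [1.788, 2.581, -0.001]
ft_force: [0.6, 1.0, -0.9]
opening: 0.0419
grasp_force: 60.9
```

```bash
python3 -c "
from h import *
st()
a=cams.grab_frame('side')[280:385,280:420];b=cams.grab_frame('scene')[110:200,120:240]
cv2.imwrite('pics/f.png',cv2.hconcat([cv2.resize(x,(400,300),interpolation=cv2.INTER_CUBIC) for x in (a,b)])[:,:,::-1])"
```

```text
t 15.9 tcp [ 0.4888 -0.4105  0.1878] yaw y-axis deg 20.57 open 0.0419 F [ 0.6  1.  -0.9] grip 60.9 q [-0.82  0.48  1.63 -0.    1.03 -1.18]
```

View pics/f.png

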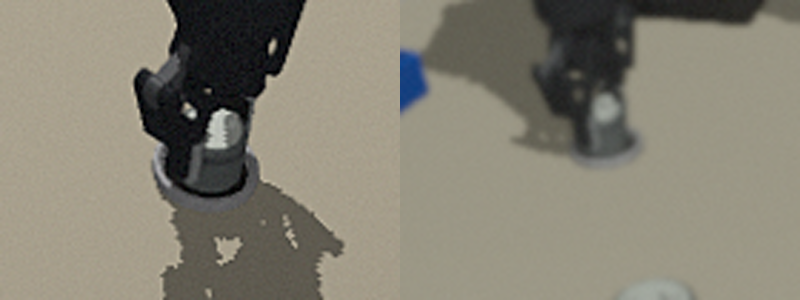

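The vessel is inside the rim (left (215,165)) and not yet touching, so I go down a little further.

Request:
step_arm(
  rows=[0,0,-0.04,0,0,0,0,-0.04,0,0,0,0,0,0,0],
)

```text
clock: 16.3
tcp_pos: [0.4887, -0.4103, 0.1858]
eef_rot: [1.789, 2.582, -0.0]
ft_force: [-1.1, 2.6, 5.6]
opening: 0.0424
grasp_force: 61.7
```

Request:
step_arm(
  rows=[0,0,0,0,1,0,0,0,0,1,0,0,0,0,1,0,0,0.1,0,1,0,0,0.5,0,1,0,0,1,0,1,0,0,1,0,1,0,0,1,0,1,-0.07,0.95,0.9,0,1,-0.07,0.95,0,0,1,-0.07,0.95,0,0,1,-0.07,0.95,0,0,1,-0.07,0.95,0,0,1,-0.07,0.95,0,0,1,-0.07,0.95,0,0,1,-0.07,0.95,0,0,1,-0.07,0.95,0,0,1,-0.07,0.95,0,0,1,-0.07,0.95,0,0,1,-0.07,0.95,0,0,1,-0.07,0.95,0,0,1,0,0,0,0,1],
)

```text
schema error: expected 1 to 20 rows
```

```bash
python3 -c "
from h import *
st(); save('wrist','g.png'); look('wrist','cuvette_block',.038,2)
for c in ['scene','side']: look(c,'oblong_nest',.009)
look('side','small_vessel',.02)"
```

```text
t 16.3 tcp [ 0.4887 -0.4103  0.1858] yaw y-axis deg 20.57 open 0.0424 F [-1.1  2.6  5.6] grip 61.7 q [-0.82  0.49  1.63 -0.    1.02 -1.18]
scene oblong_nest 0.89 bbox [277. 253. 325. 292.] rect 632.0 156.1 [57.8 90.8] 86.6 circ [631.6 156.1] 50.1
side oblong_nest 0.89 bbox [276. 186. 315. 201.] rect 624.4 140.1 [73.9 92.8] 86.3 circ [624.3 142.6] 56.1
side small_vessel 0.84 bbox [344. 318. 369. 349.] rect 495.6 -417.8 [76.1 28.8] 49.2 circ [ 492.6 -415.1] 38.0
```

View pics/g.png

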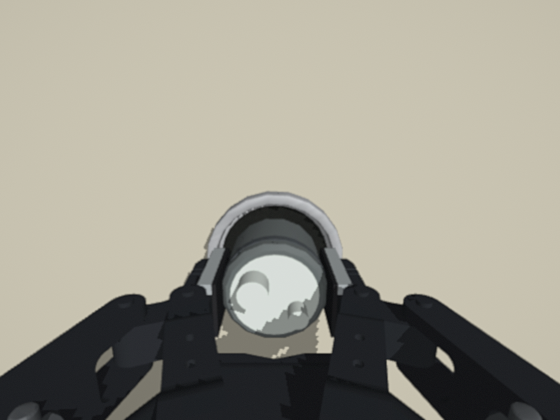

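The call was refused for having too many rows, so nothing moved. The picture shows the small vessel at (272,292), still held inside its tray. I send the move again in two calls.

Request:
step_arm(
  rows=[0,0,0,0,1,0,0,0,0,1,0,0,0,0,1,0,0,0.1,0,1,0,0,0.5,0,1,0,0,1,0,1,0,0,1,0,1,0,0,1,0,1,-0.07,0.95,0.9,0,1,-0.07,0.95,0,0,1,-0.07,0.95,0,0,1,-0.07,0.95,0,0,1,-0.07,0.95,0,0,1,-0.07,0.95,0,0,1],
)

```text
clock: 18.15
tcp_pos: [0.4779, -0.2668, 0.2984]
eef_rot: [1.788, 2.581, -0.0]
ft_force: [0.2, -0.0, -0.9]
opening: 0.0852
grasp_force: 0.0
```

Request:
step_arm(
  rows=[-0.07,0.95,0,0,1,-0.07,0.95,0,0,1,-0.07,0.95,0,0,1,-0.07,0.95,0,0,1,-0.07,0.95,0,0,1,-0.07,0.95,0,0,1,-0.07,0.95,0,0,1,0,0,0,0,1],
)

```text
clock: 18.95
tcp_pos: [0.4655, -0.0994, 0.298]
eef_rot: [1.786, 2.584, 0.001]
ft_force: [0.2, -0.3, 0.3]
opening: 0.0852
grasp_force: 0.0
```

```bash
python3 -c "
from h import *
st(); save('wrist','g2.png'); look('wrist','cuvette_block',.038,2)
look('side','small_vessel',.02)"
```

```text
t 18.95 tcp [ 0.4655 -0.0994  0.298 ] yaw y-axis deg 20.71 open 0.0852 F [ 0.2 -0.3  0.3] grip 0.0 q [-0.38 -0.03  2.01  0.    1.17 -0.74]
wrist cuvette_block 0.84 bbox [234. 169. 319. 247.] rect 468.3 -98.1 [32.9 60.5] 77.0 circ [468.6 -97.7] 33.3
side small_vessel 0.64 bbox [342. 317. 366. 350.] rect 489.3 -412.2 [77.1 43.9] 57.5 circ [ 488.7 -411.6] 38.8
```

View pics/g2.png

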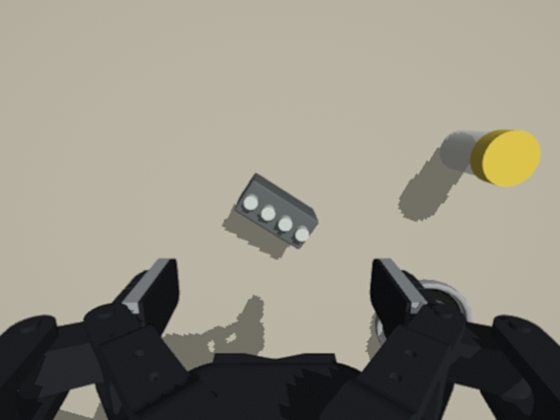

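```bash
python3 -c "
from h import *
p=cams.camera_params('wrist')
X=back(p,[(250,203),(268,214),(285,224),(302,234)],.043);print(X.round(4),X.mean(0));d=X[3]-X[0];print(np.degrees(np.arctan2(d[1],d[0])))
look('wrist','oblong_nest',.009)
for c in ['scene','side']:
  q=cams.camera_params(c)
  r=cams.regions_of(c,'oblong_nest') 
"
```

```text
[[ 0.4469 -0.0999  0.043 ]
 [ 0.462  -0.1032  0.043 ]
 [ 0.4764 -0.106   0.043 ]
 [ 0.491  -0.1089  0.043 ]] [ 0.4690813  -0.10453352  0.043     ]
-11.533422778772387
```

Request:
step_arm(
  rows=[0.14,-0.1,0,0.125,1,0,0,0,0.125,1,0,0,0,0.125,1,0,0,0,0.125,1,0,0,-1,0.125,1,0,0,-0.6,0.125,1,0,0,0,0.125,1,0,0,0,0.125,1,0,0,0,0,1],
)

```text
clock: 20.3
tcp_pos: [0.4692, -0.1042, 0.2569]
eef_rot: [-0.331, -3.123, -0.0]
ft_force: [0.2, 0.1, 0.6]
opening: 0.0853
grasp_force: 0.0
```

```bash
python3 -c "
from h import *
st(); save('wrist','i.png'); look('wrist','cuvette_block',.038,2)"
```

```text
t 20.3 tcp [ 0.4692 -0.1042  0.2569] yaw y-axis deg 77.9 open 0.0853 F [0.2 0.1 0.6] grip 0.0 q [-0.38  0.04  2.02 -0.    1.08 -1.74]
wrist cuvette_block 0.59 bbox [256. 170. 300. 274.] rect 466.1 -100.9 [28.1 66.7] 77.5 circ [ 465.6 -100.8] 34.0
```

View pics/i.png

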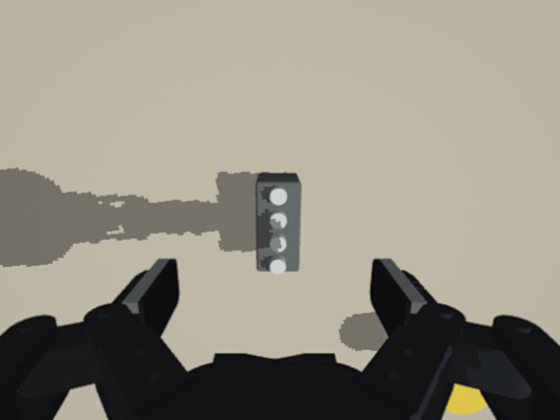

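The block appears straight between the pads at (278,225), aligned with the closing line. I descend and grip.

Request:
step_arm(
  rows=[0,0.08,-1,0,1,0,0,-1,0,1,0,0,-0.7,0,1,0,0,-0.26,0,1,0,0,0,0,0,0,0,0,0,0,0,0,0,0,0,0,0,0,0,0,0,0,0,0,0,0,0,0,0,0,0,0,0,0,0,0,0,0,0,0,0,0,0,0,0],
)

```text
clock: 21.75
tcp_pos: [0.47, -0.1022, 0.1844]
eef_rot: [0.332, 3.122, -0.001]
ft_force: [0.8, 0.0, 6.5]
opening: 0.027
grasp_force: 60.7
```

Request:
step_arm(
  rows=[0,0,1,0,0,0,0,1,0,0,0,0,1,0,0,0,0,1,0,0,0.58,0.93,0,0.0135,0,0.58,0.93,0,0.0135,0,0.58,0.93,0,0.0135,0,0.58,0.93,0,0.0135,0,0.58,0.93,0,0.0135,0,0.58,0.93,0,0.0135,0,0.58,0.93,0,0.0135,0,0.58,0.93,0,0.0135,0,0.58,0.93,0,0.0135,0,0.58,0.93,0,0.0135,0,0.56,0.9,0,0.0135,0,0,0,0,0,0],
)

```text
clock: 23.35
tcp_pos: [0.6289, 0.1556, 0.283]
eef_rot: [0.095, 3.14, 0.002]
ft_force: [0.8, -0.9, -1.3]
opening: 0.0269
grasp_force: 59.8
```

```bash
python3 -c "
from h import *
st(); look('wrist','cuvette_block',.138);look('wrist','oblong_nest',.009)
look('scene','oblong_nest',.009)
save('wrist','j.png')"
```

```text
t 23.35 tcp [0.6289 0.1556 0.283 ] yaw y-axis deg 86.53 open 0.0269 F [ 0.8 -0.9 -1.3] grip 59.8 q [ 0.12  0.38  1.57  0.    1.19 -1.39]
wrist cuvette_block 0.73 bbox [237. 195. 310. 356.] rect 623.4 156.7 [26.9 69.7] 86.4 circ [622.9 156.1] 35.4
wrist oblong_nest 0.61 bbox [236. 156. 312. 214.] rect 609.4 155.9 [55.  44.7] 86.4 circ [609.6 155.9] 34.5
scene oblong_nest 0.9 bbox [276. 251. 324. 290.] rect 631.8 156.5 [59.6 95.1] 86.9 circ [631.7 155.8] 53.0
```

View pics/j.png

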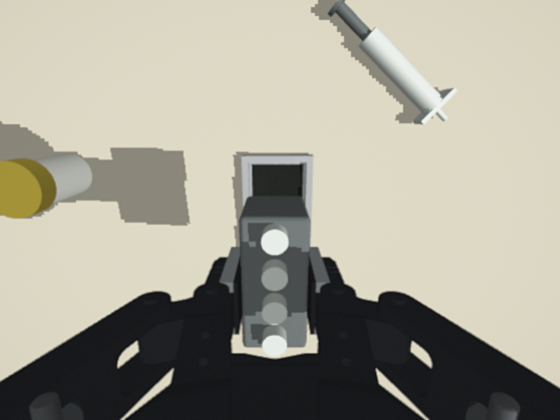

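The tray (277,180) and the held block are in line, and the wrist view puts the tray at (630,156). I lower the block.

Request:
step_arm(
  rows=[0.03,0,-1,0,0,0,0,-1,0,0,0,0,-1,0,0,0,0,-0.6,0,0,0,0,-0.18,0,0,0,0,-0.04,0,0,0,0,0,0,0],
)

```text
clock: 24.4
tcp_pos: [0.6294, 0.1529, 0.1885]
eef_rot: [0.1, 3.139, 0.0]
ft_force: [0.3, 0.3, -0.2]
opening: 0.0266
grasp_force: 60.0
```

```bash
python3 -c "
from h import *
st()
a=cams.grab_frame('side')[160:220,255:335];b=cams.grab_frame('scene')[225:315,240:360]
cv2.imwrite('pics/k.png',cv2.hconcat([cv2.resize(x,(400,300),interpolation=cv2.INTER_CUBIC) for x in (a,b)])[:,:,::-1])"
```

```text
t 24.4 tcp [0.6294 0.1529 0.1885] yaw y-axis deg 86.36 open 0.0266 F [ 0.3  0.3 -0.2] grip 60.0 q [ 0.12  0.5   1.6  -0.    1.04 -1.39]
```

View pics/k.png

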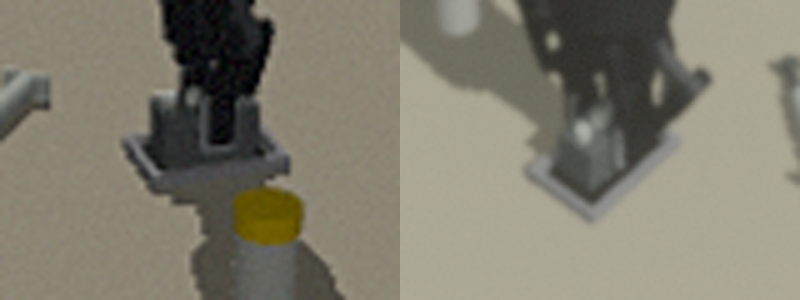

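Both views show the block inside the rim (left (205,135), right (590,160)). I take the last millimetre to contact.

Request:
step_arm(
  rows=[0,0.04,-0.04,0,0,0,0,-0.04,0,0,0,0,0,0,0],
)

```text
clock: 24.8
tcp_pos: [0.6295, 0.1542, 0.1875]
eef_rot: [0.099, 3.139, -0.0]
ft_force: [-3.6, -0.7, 6.8]
opening: 0.0275
grasp_force: 61.0
```

Request:
step_arm(
  rows=[0,0,0,0,0.8,0,0,0,0,0.8,0,0,0,0,0.8,0,0,0.1,0,0.8,0,0,0.5,0,0.8,0,0,1,0,0.8,0,0,1,-0.1,0.8,0,0,1,-0.1,0.8,-0.98,0.5,0.9,-0.14,0.8,-0.98,0.5,0,-0.14,0.8,-0.98,0.5,0,-0.14,0.8,-0.98,0.5,0,-0.14,0.8,-0.98,0.5,0,-0.14,0.8,-0.98,0.5,0,-0.14,0.8,-0.98,0.5,0,-0.14,0.8,-0.98,0.5,0,-0.14,0.8,-0.98,0.5,0,-0.14,0.8,-0.98,0.5,0,-0.14,0.8,-0.98,0.5,0,-0.13,0.8,-0.98,0.5,0,-0.13,0.8],
)

```text
clock: 26.8
tcp_pos: [0.3341, 0.3046, 0.2993]
eef_rot: [2.581, 1.79, 0.003]
ft_force: [-0.2, 0.2, -0.4]
opening: 0.0685
grasp_force: 0.0
```

```bash
python3 -c "
from h import *
st(); save('wrist','l.png'); look('wrist','record_plate',.004);look('wrist','clipboard',.006)
look('scene','record_plate',.004);look('scene','clipboard',.006);look('scene','cuvette_block',.02)"
```

```text
t 26.8 tcp [0.3341 0.3046 0.2993] yaw y-axis deg -20.51 open 0.0685 F [-0.2  0.2 -0.4] grip 0.0 q [ 0.56 -0.1   2.07  0.    1.17  0.92]
wrist record_plate 0.94 bbox [256. 162. 390. 238.] rect 367.2 292.2 [ 55.9 109.5] 64.4 circ [367.4 291.9] 59.9
wrist clipboard 0.93 bbox [329.   1. 502.  74.] rect 473.1 387.9 [ 47.8 125.2] 69.9 circ [481.1 409.7] 62.6
scene record_plate 0.9 bbox [392. 213. 440. 246.] rect 360.3 295.8 [ 63.8 126.4] 68.0 circ [357.6 290.1] 65.5
scene clipboard 0.57 bbox [421. 268. 483. 339.] rect 499.1 429.9 [150.5  89.9] 4.2 circ [499.8 429.7] 83.7
scene cuvette_block 0.56 bbox [290. 252. 319. 279.] rect 623.2 153.1 [45.5 86.1] 87.3 circ [623.3 154.4] 45.8
```

View pics/l.png

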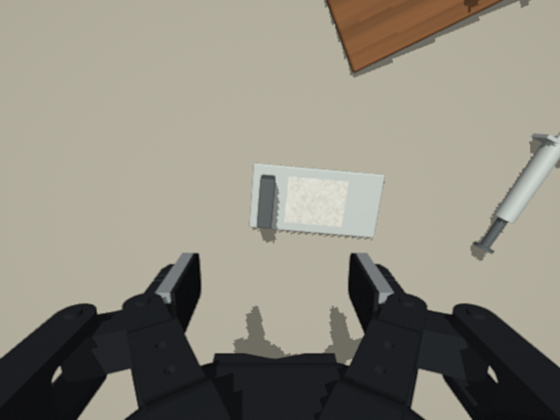

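The plate lies at (317,200) with its rib at (267,202) and its bare end on the right, toward +x. The fitted rectangle, 55.9 by 109.5 mm, matches the plate. I align to -25.6° and grip the rib.

Request:
step_arm(
  rows=[-0.19,0.23,-1,-0.089,0.5,0,0,-1,0,0.5,0,0,-1,0,0.5,0,0,-1,0,0.5,0,0,-0.5,0,0.5,0,0,-0.25,0,0.5,0,0,0,0,0.5],
)

```text
clock: 28.05
tcp_pos: [0.3303, 0.3097, 0.1791]
eef_rot: [2.654, 1.681, -0.002]
ft_force: [-0.2, 0.0, -0.1]
opening: 0.0428
grasp_force: 0.0
```

```bash
python3 -c "
from h import *
st(); save('wrist','m.png')"
```

```text
t 28.05 tcp [0.3303 0.3097 0.1791] yaw y-axis deg -25.31 open 0.0428 F [-0.2  0.  -0.1] grip 0.0 q [ 0.58  0.12  2.12 -0.    0.9   1.02]
```

View pics/m.png

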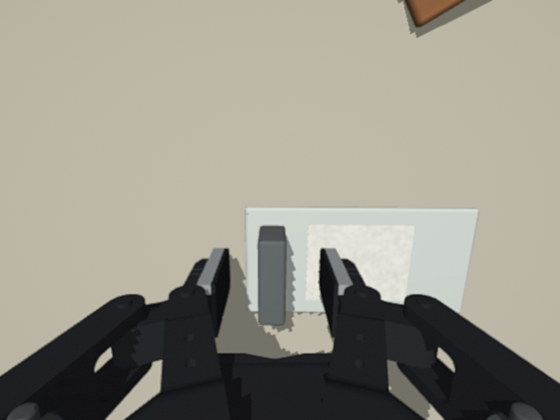

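The rib (272,275) is parallel to the pads and between them. I close.

Request:
step_arm(
  rows=[0,0,0.06,0,0,0,0,0,0,0,0,0,0,0,0,0,0,0,0,0,0,0,0,0,0,0,0,0,0,0,0,0,0,0,0,0,0,0,0,0],
)

```text
clock: 28.9
tcp_pos: [0.331, 0.3104, 0.1824]
eef_rot: [-2.654, -1.681, -0.004]
ft_force: [-1.3, -1.3, 6.2]
opening: 0.0111
grasp_force: 60.8
```

Request:
step_arm(
  rows=[0,0,0.5,0,0,0,0,1,0,0,0.8,0.28,0.8,0.075,0,0.8,0.28,0.8,0.075,0,0.8,0.28,0.8,0.075,0,0.8,0.28,0.6,0.075,0,0.8,0.28,0.6,0.075,0,0.8,0.28,0.5,0.075,0,0.8,0.28,0,0.07,0,0,0,0,0,0,0,0,0,0,0],
)

```text
clock: 30.0
tcp_pos: [0.4699, 0.3586, 0.3211]
eef_rot: [-2.134, -2.305, 0.001]
ft_force: [-0.0, -1.1, -0.5]
opening: 0.0103
grasp_force: 59.8
```

```bash
python3 -c "
from h import *
st(); save('wrist','n.png'); look('wrist','clipboard',.006); look('scene','clipboard',.006); look('wrist','record_plate',.144)"
```

```text
t 30.0 tcp [0.4699 0.3586 0.3211] yaw y-axis deg 4.41 open 0.0103 F [-0.  -1.1 -0.5] grip 59.8 q [0.52 0.21 1.7  0.   1.23 0.44]
wrist clipboard 0.95 bbox [223.  58. 404. 172.] rect 497.8 428.9 [149.7  91.4] 4.8 circ [497.5 429.2] 85.4
scene clipboard 0.95 bbox [419. 270. 486. 341.] rect 498.7 430.0 [155.4  90.4] 4.3 circ [499.9 428.5] 86.3
wrist record_plate 0.89 bbox [249. 207. 478. 323.] rect 511.0 358.2 [108.1  62.4] 4.5 circ [510.6 361.8] 59.9
```

View pics/n.png

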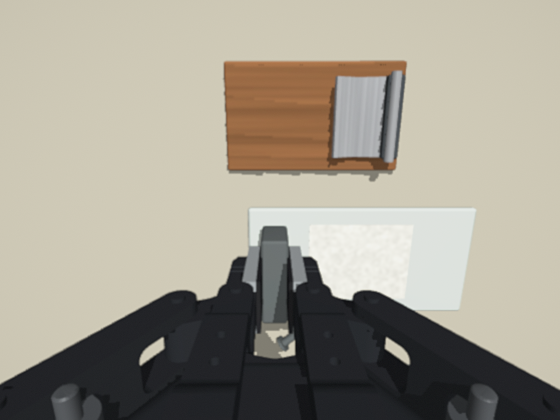

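The board is seen whole from (224,62) to (404,170), with the clip on its right. The held plate's far edge runs from (249,208) to (475,209), parallel to the board.

```bash
python3 -c "
from h import *
p=cams.camera_params('wrist')
z=env.observe()['tcp_pos'][2]-.1824+.004
P=back(p,[(248.5,208),(474.5,208.5),(460.5,310)],z);B=back(p,[(225,62),(405.5,62),(395,170.5),(229,170.5)],.006)
ang=lambda a,b:np.degrees(np.arctan2((b-a)[1],(b-a)[0]))
print(P.round(4),ang(P[0],P[1]),np.linalg.norm(P[0]-P[1]),np.linalg.norm(P[2]-P[1]),'c',(P[0]+P[2])/2)
print(B.round(4),ang(B[0],B[1]),ang(B[3],B[2]),B.mean(0),'len',np.linalg.norm(B[0]-B[1]),np.linalg.norm(B[1]-B[2]))
"
```

```text
[[0.4554 0.3847 0.1425]
 [0.5632 0.3929 0.1425]
 [0.5695 0.3378 0.1425]] 4.326506011907915 0.10812051311642448 0.05540295549084994 c [0.51243508 0.36126154 0.14252461]
[[0.4213 0.4671 0.006 ]
 [0.5678 0.4785 0.006 ]
 [0.5754 0.39   0.006 ]
 [0.428  0.3785 0.006 ]] 4.4347964542122025 4.452422206867208 [0.49813049 0.42852712 0.006     ] len 0.14696866827711003 0.08886361805008118
```

Request:
step_arm(
  rows=[-0.64,0.64,0,0,0,-0.64,0.64,0,0,0,-0.64,0.64,0,0,0,-0.64,0.63,0,0,0,0,0,-1,0,0,0,0,-1,0,0,0,0,-1,0,0,0,0,-1,0,0,0,0,-0.6,0,0,0,0,-0.24,0,0,0,0,0,0,0],
)

```text
clock: 31.45
tcp_pos: [0.4061, 0.4225, 0.1994]
eef_rot: [-2.132, -2.307, 0.002]
ft_force: [0.5, 0.5, -0.6]
opening: 0.0107
grasp_force: 59.9
```

```bash
python3 -c "
from h import *
st(); save('wrist','o.png')
look('wrist','clipboard',.006); look('wrist','record_plate',.02)"
```

```text
t 31.45 tcp [0.4061 0.4225 0.1994] yaw y-axis deg 4.5 open 0.0107 F [ 0.5  0.5 -0.6] grip 59.9 q [0.67 0.36 1.77 0.   1.01 0.59]
wrist clipboard 0.8 bbox [302. 167. 559. 327.] rect 497.9 428.2 [151.8  93.1] 4.4 circ [498.4 427.2] 88.2
wrist record_plate 0.78 bbox [246. 204. 476. 324.] rect 450.1 420.6 [112.9  65.4] 4.4 circ [449.7 424.2] 62.1
```

View pics/o.png

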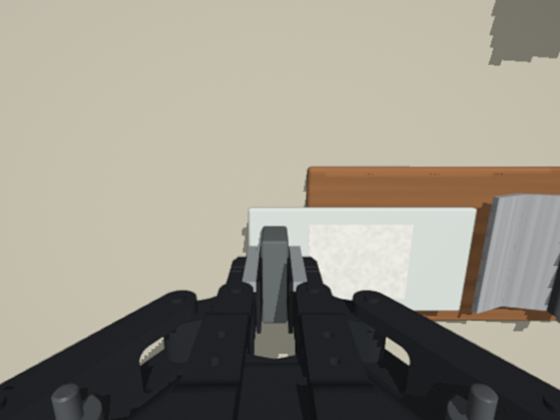

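The plate (360,260) lies straight over the board, with its front edge at (470,260) just before the clip lip at (485,250). That was my fifteenth viewed picture, one over the limit of 14, so I view no more and finish on numbers.

Request:
step_arm(
  rows=[0,0,-0.2,0,0,0,0,-0.15,0,0,0,0,-0.05,0,0,0,0,0,0,0],
)

```text
clock: 32.1
tcp_pos: [0.406, 0.4224, 0.1894]
eef_rot: [-2.133, -2.307, 0.001]
ft_force: [0.3, -0.6, -0.5]
opening: 0.0104
grasp_force: 59.9
```

Request:
step_arm(
  rows=[0.25,0.02,0,0,0,0.25,0.02,0,0,0,0.25,0.02,0,0,0,0.25,0.02,0,0,0,0.2,0.015,0,0,0,0.2,0.015,0,0,0,0,0,0,0,0],
)

```text
clock: 32.8
tcp_pos: [0.4419, 0.4252, 0.1896]
eef_rot: [2.133, 2.306, -0.0]
ft_force: [0.4, -0.5, -4.2]
opening: 0.0102
grasp_force: 59.3
```

Request:
step_arm(
  rows=[0.15,0.0115,0,0,0,0.15,0.0115,0,0,0,0.1,0.0077,0,0,0,0.08,0.006,0,0,0,0,0,0,0,0],
)

```text
clock: 33.3
tcp_pos: [0.4536, 0.4262, 0.1899]
eef_rot: [2.133, 2.307, 0.0]
ft_force: [0.3, -1.5, -5.0]
opening: 0.0103
grasp_force: 59.3
```

Request:
step_arm(
  rows=[0.06,0.0046,0,0,0,0,0,0,0,0],
)

```text
clock: 33.5
tcp_pos: [0.4548, 0.4264, 0.19]
eef_rot: [2.132, 2.307, 0.0]
ft_force: [-0.6, 0.4, -3.9]
opening: 0.0104
grasp_force: 59.4
```

Request:
step_arm(
  rows=[0.04,0.003,0,0,0,0,0,0,0,0],
)

```text
clock: 33.7
tcp_pos: [0.4558, 0.4265, 0.19]
eef_rot: [-2.133, -2.307, -0.0]
ft_force: [-1.5, -0.2, -4.1]
opening: 0.0104
grasp_force: 59.4
```

Request:
step_arm(
  rows=[0.04,0.003,0,0,0,0,0,0,0,0],
)

```text
clock: 33.9
tcp_pos: [0.4566, 0.4266, 0.1899]
eef_rot: [-2.132, -2.307, 0.0]
ft_force: [-1.8, -0.7, -4.1]
opening: 0.0103
grasp_force: 59.3
```

Request:
step_arm(
  rows=[0.04,0.003,0,0,0,0,0,0,0,0],
)

```text
clock: 34.1
tcp_pos: [0.457, 0.4266, 0.1896]
eef_rot: [-2.132, -2.306, 0.003]
ft_force: [-5.0, 0.2, -1.7]
opening: 0.0106
grasp_force: 59.5
```

Request:
step_arm(
  rows=[0.03,0.002,0,0,0,0,0,0,0,0],
)

```text
clock: 34.3
tcp_pos: [0.4572, 0.4267, 0.1895]
eef_rot: [-2.131, -2.306, 0.005]
ft_force: [-8.5, 0.3, -1.1]
opening: 0.01
grasp_force: 59.7
```

Stop contact is right where expected. I set the rear down on the board.

Request:
step_arm(
  rows=[-0.01,0,-0.04,0,0,0,0,0,0,0],
)

```text
clock: 34.5
tcp_pos: [0.457, 0.4268, 0.1889]
eef_rot: [-2.131, -2.306, 0.004]
ft_force: [-8.7, -1.6, 0.9]
opening: 0.0106
grasp_force: 60.0
```

Request:
step_arm(
  rows=[0,0,-0.03,0,0,0,0,0,0,0],
)

```text
clock: 34.7
tcp_pos: [0.457, 0.4268, 0.1885]
eef_rot: [-2.131, -2.306, 0.005]
ft_force: [-10.7, -2.2, 3.9]
opening: 0.0105
grasp_force: 60.4
```

Request:
step_arm(
  rows=[-0.02,0,-0.01,0,0,0,0,0,0,0],
)

```text
clock: 34.9
tcp_pos: [0.4568, 0.4268, 0.1885]
eef_rot: [-2.131, -2.307, 0.003]
ft_force: [-10.3, -2.3, 4.4]
opening: 0.0103
grasp_force: 60.4
```

Request:
step_arm(
  rows=[0,0,0,0,0.5,0,0,0,0,0.5,0,0,0,0,0.5,0,0,0,0,0.5,0,0,0,0,0.5,0,0,0.2,0,0.5,0,0,0.8,0,0.5,0,0,1,0,0.5,0,0,1,0,0.5,0,0,1,0,0.5,0,0,1,0,0.5,0,0,0,0,0.5],
)

```text
clock: 36.1
tcp_pos: [0.459, 0.4276, 0.3181]
eef_rot: [2.131, 2.306, 0.013]
ft_force: [0.2, 0.3, 1.1]
opening: 0.0425
grasp_force: 0.0
```

```bash
python3 -c "
from h import *
st()
for n,z in [('record_plate',.010),('clipboard',.006)]: look('wrist',n,z)
for n,z in [('large_vessel',.021),('small_vessel',.021),('cuvette_block',.021),('sample_pot',.03),('syringe',.008),('record_plate',.01)]:
  for c in ['scene','side']:look(c,n,z)
p=cams.camera_params('wrist')
X0=np.array([.4985,.429]);t=np.radians(4.45);R=np.array([[np.cos(t),-np.sin(t)],[np.sin(t),np.cos(t)]])
im=cams.grab_frame('wrist')
r=[x for x in cams.regions_of('wrist','record_plate')][0]['region']
v,u=np.nonzero(r);b=(back(p,np.c_[u,v],.010)[:,:2]-X0)@R*1000
print('plate in board frame min',b.min(0).round(1),'max',b.max(0).round(1))
for s in range(-50,30,10):
  k=abs(b[:,0]-s)<1.5
  if k.any(): print(s,b[k,1].min().round(1),b[k,1].max().round(1))
"
```

```text
t 36.1 tcp [0.459  0.4276 0.3181] yaw y-axis deg 4.5 open 0.0425 F [0.2 0.3 1.1] grip 0.0 q [ 0.62  0.29  1.6  -0.    1.23  0.55]
wrist record_plate 0.61 bbox [254. 168. 338. 230.] rect 479.8 427.2 [72.4 57.2] 3.5 circ [480.2 427.9] 44.5
wrist clipboard 0.7 bbox [231. 145. 406. 246.] rect 498.0 429.5 [151.1  89.6] 4.4 circ [497.3 429.6] 86.0
scene large_vessel 0.84 bbox [184. 196. 209. 218.] rect 637.7 -165.0 [98.5 63.3] 53.5 circ [ 635.8 -163.4] 49.8
side large_vessel 0.58 bbox [342. 229. 369. 258.] rect 640.1 -164.9 [113.3  64.2] 60.7 circ [ 635.8 -162.3] 57.0
scene small_vessel 0.66 bbox [171. 140. 190. 159.] rect 485.7 -409.8 [102.4  41.9] 51.7 circ [ 486.9 -410.7] 51.3
side small_vessel 0.93 bbox [339. 319. 368. 350.] rect 490.4 -412.7 [75.2 44.6] 58.2 circ [ 489.9 -412.4] 38.1
scene cuvette_block 0.59 bbox [290. 251. 318. 280.] rect 624.7 153.9 [46.8 85.1] 85.7 circ [624.7 154. ] 45.3
side cuvette_block 0.68 bbox [284. 176. 309. 193.] rect 628.3 154.6 [113.9  64.5] 64.7 circ [629.  154.3] 61.1
scene sample_pot 0.91 bbox [248. 207. 268. 238.] rect 592.0 -5.3 [101.  36.] 43.8 circ [591.2  -4.4] 50.9
side sample_pot 0.64 bbox [297. 198. 317. 223.] rect 591.8 -4.2 [136.4  36.9] 60.7 circ [595.3  -6.2] 68.3
scene syringe 0.6 bbox [356. 242. 374. 281.] rect 521.9 243.0 [111.2  26.4] 39.5 circ [524.7 239.5] 55.9
side syringe 0.45 bbox [243. 173. 268. 192.] rect 533.6 235.9 [132.6  38.9] 51.4 circ [522.8 244.5] 66.4
scene record_plate 0.71 bbox [439. 271. 472. 308.] rect 467.5 426.7 [78.2 55.8] 3.7 circ [467.8 423.9] 43.1
side record_plate 0.62 bbox [212. 154. 237. 169.] rect 479.1 437.6 [ 74.6 100.9] 4.5 circ [475.4 433.9] 54.2
plate in board frame min [-55.  -28.1] max [17.2 27.9]
-50 -27.2 27.9
-40 -27.2 27.9
-30 -27.2 27.9
-20 -28.1 27.9
-10 -28.1 27.9
0 -28.1 27.9
10 -28.1 27.9
```

```bash
python3 -c "
from h import *
print(job.hand_in())"
```

```text
the job is handed in; nothing more can be done
None
```

The job is handed in at about 37 s: both vessels and the cuvette block are set down in their trays and the plate is under the clip against the block, home and straight to about 1 mm and 1° by the last camera fix; the pot and syringe were not touched, and I viewed 15 pictures, one over the limit of 14.

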